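# Set the stopped wall clock to a quarter past seven

## Task

The wall clock has been taken down, is lying face up on the coffee table and stopped some time between six and seven. Put it right to a quarter past seven, to within a minute or so: gently push its long minute hand round with one fingertip, the way clocks are set, so that the short hour hand follows by its gearing, and do not touch the hour hand or pinch either of them. Leave the clock lying where it is and do not disturb the things around it.

Things in the scene. Friction and masses are not known exactly. Their poses are not given: they have to be found in the camera images.
- clock: Round glassless wall clock lying loose on its back, face up, about 1.1 kg: wooden case 280 mm across; bezel 9 mm wide round the edge, its top 37 mm above the table. Origin: centre of the underside, on the axis of both hands; z is up out of the dial, +x points to the 12 o'clock mark, so that -y is 3 o'clock, -x is 6 o'clock and +y is 9 o'clock
- dial (a point): centre of the pale flat dial, on the hands' axis: 262 mm across, its face 32 mm above the table. 12 is marked by a double bar, 3, 6 and 9 by one long thick bar, the other hours by one short thin bar, minutes by fine ticks, all flat on the dial, outer ends 122 mm from the axis. Hub and arbor on the axis reach 49 mm above the table
- twelve (a point): the outer end of the double bar that marks 12 o'clock, 122 mm from the axis, on the dial's face
- minute_tip (a point): outer end of the minute hand, at half its thickness: long dark straight hand, 8 mm wide, 4 mm thick, 112 mm from axis to tip, 26 mm tail; underside 10 mm above the dial (42 mm above the table), top 14 mm above the dial. Beyond 65 mm from the axis nothing lies between it and the dial. It stays where it is left; pushing it takes about 0.4 N at 95 mm from the axis
- minute_hand (a joint): turn of the minute hand, rad, growing clockwise as seen from above and counted on over full turns: 0 is six o'clock exactly (pointing at 12), 6.283 is seven o'clock exactly (pointing at 12 again), 7.854 is a quarter past seven (pointing at 3); 0.1047 rad is one minute. No stops near
- hour_tip (a point): outer end of the hour hand, on its centre line at half its thickness: the short dark straight hand, 11 mm wide and 3 mm thick, 64 mm from the axis to its tip, its underside 4 mm and its top 7 mm above the dial, below the minute hand's level
- hour_hand (a joint): turn of the hour hand, rad, growing clockwise as seen from above: 0 points at 6, 0.524 points at 7; geared to the minute hand, always one twelfth of its value
- lantern: bystander: small grey battery lantern, 72 mm across, 125 mm tall, standing loose; origin at the centre of its underside
- ashtray: bystander: green ceramic ashtray, 114 mm across, 34 mm tall, loose; origin at the centre of its underside
- candy_bowl: bystander: cut-glass candy bowl with a brass twist cap, 104 mm across, 98 mm tall, loose; origin at the centre of its underside
- coaster: bystander: round black plastic coaster, 92 mm across, 7 mm tall, loose; origin at the centre of its underside

How it is judged:
By the outcome, as a careful person would: the job done as asked, in the order asked, and still so for the second after the job is handed in, with the robot touching nothing.
It also fails if it takes over 64 s, if anything falls off the work surface, if the arm or the gripper's body presses on something with over 40 N, if the wrist force passes 120 N, or if a joint passes its speed limit or range.

## Robot

A 7-joint arm with a two-finger parallel gripper is mounted at the origin on the work surface. World frame = base frame: x ahead of the robot, y to its left, z up, the work surface at z = 0. Lengths are in m, angles in rad, forces in N, time in s.
With the tool pointing down it reaches from about 0.4 to 0.85 m from the base axis. Payload 10.4 kg.
Tool frame: the origin (TCP) lies midway between the tips of the shut fingers; the grasp point (between the pads) lies 19 mm behind it; z points along the fingers, y is the line along which they close (so a half turn about z gives the same grasp; the last joint's range is limited). The gripper opens to 87 mm and grips with 3 to 60 N. Pads are 19 mm wide; open, the fingers measure 117 mm over their backs; the gripper's body (75 mm by 190 mm) begins 51 mm behind the grasp point.
Start: joints at [1.132, 0.332, -0.065, 1.46, 0.022, 1.35, -0.088], TCP at [0.252, -0.572, 0.223] pointing down, gripper open.
Joint ranges: [-2.6, 2.6], [-0.5, 2.12], [-1.47, 1.34], [0.16, 2.42], [-1.27, 4.41], [0.06, 2.06], [-2.6, 2.6]. Speed limits (rad/s): [2.22, 2.22, 2.79, 2.79, 3.14, 3.14, 3.14].

## Interface

Orientations are given as a unit quaternion [x, y, z, w].
In Python, from bench import r gives the robot as it stands.
- The arm moves only by the tool carry_out, never from a script. Its argument "steps" is a list that holds one entry, the list of rows, each a list of 6 numbers: the shift along the tool's x, y, z in cm, then the turn, a rotation vector about the tool's x, y, z in rad. In form: [[[dx, dy, dz, wx, wy, wz], ...]]. A call has 1 to 20 rows; each row is the pose to reach, as a shift and turn from the pose commanded when the call began, along the tool's axes at that moment; what a row does not reach only later rows make up. A row lasts 1/12 s, in which the tool goes at most 41.7 mm and 7.16 degrees, less where a joint would pass 70% of its speed; a pose out of reach is approached as far as the arm can. A call with a gripper value outside its range is refused whole. "hand" is the closure, from -1 (fully open) to 1 (shut), set as the call begins (left out, the last holds). The fingers move at their own pace and stop on an object; "squeeze" is the grip in N (left out, the last holds). Time passes only in rows, so rows that repeat a pose let the fingers close. It gives the time, the measured TCP pose, the force, the opening and the grip force at its end, in the units of the state.
- r.read_state(): the state, without advancing time (a new reading comes with each control period).
- r.camera(name): name is "side" or "top" or "wrist"; returns the picture (384x512x3 uint8, red, green, blue); there is no depth.
- r.camera_params(name): a dict with "fx", "fy", "cx", "cy" (pixels), "view" (4x4, takes a point from world to camera coordinates). Camera axes: x right, y up, looking along -z (the intrinsics and any distortion apply to the point x, -y, -z); pixel columns grow to the right and rows downward; lengths in m; the calibration is good to about 2 mm. A picture is of the moment at which its call begins: read the wrist's pose just before it. camera_params takes no time and is no camera call; for the wrist camera it gives the pose at the moment of the call.
- r.close_job(): hands the job in; it is judged then, once.
The state is a dict: "time": time; "joint_positions": joint angles; "joint_vel": joint speeds; "joint_torque": joint torques, N m; "ee_pos": TCP position; "eef_rot": TCP orientation; "ft_force": force on the tool from outside, world axes, zero at the start; "torque": the same for the moment, N m; "width": finger opening in m; "grip_force": force on a finger pad.
Only numpy, scipy, OpenCV 4.12 (cv2) and the standard library are available. Lean on these libraries where they do the work, as an engineer would, in place of code of your own. Each camera call takes 0.05 s, during which the arm holds its last target. There are 200 camera calls.

## Working session

There is one attempt and no reset: what is moved stays moved. The work goes in short steps, Python scripts to look and compute and a tool call to move; the robot and the scene stay as the last step left them, time stands still between calls to the robot, and variables do not carry over. Pictures are saved under pics/ and viewed, at most 10 in all, crops included, and the job is handed in when it is done.

Besides the shell and the picture viewer there is one more tool, called as name(argument=value, ...), one argument or row to a line, values as JSON. carry_out: Moves the arm, as the interface text tells. Its arguments: {"type":"object","properties":{"steps":{"type":"array","items":{"type":"array","items":{"type":"array","items":{"type":"number"}}}},"hand":{"type":"number"},"squeeze":{"type":"number"}},"required":["steps"]}

```bash
mkdir -p pics; cat > h.py <<'E'
import numpy as np, cv2
from bench import r
def snap(n,f):
    im=np.array(r.camera(n)); cv2.imwrite('pics/'+f,im[:,:,::-1]); return im
def ray(P,u,v):
    V=np.array(P['view']); R=V[:3,:3]; o=-R.T@V[:3,3]
    d=R.T@np.array([(u-P['cx'])/P['fx'],-(v-P['cy'])/P['fy'],-1.]); return o,d
def onz(P,u,v,z):
    o,d=ray(P,u,v); return o+d*(z-o[2])/d[2]
def proj(P,p):
    V=np.array(P['view']); c=V[:3,:3]@np.array(p)+V[:3,3]
    return P['cx']+P['fx']*c[0]/-c[2], P['cy']-P['fy']*c[1]/-c[2]
E
python3 - <<'E'
from h import *
a=snap('top','t0.png');b=snap('side','s0.png')
s=r.read_state();print(s['time'],s['ee_pos'],s['eef_rot'],s['width'],s['ft_force'])
for n in('top','side'):print(n,{k:np.round(v,3).tolist() for k,v in r.camera_params(n).items()})
E
```

```text
0.1 [ 0.25228568 -0.57145511  0.22185002] [ 9.78467106e-01  2.06401910e-01 -1.56594373e-04 -5.91143483e-04] 0.08724664719112411 [-0.38263817  0.12212875  0.37335402]
top {'fx': 357.516, 'fy': 357.516, 'cx': 257.64, 'cy': 193.526, 'view': [[-0.023, -1.0, 0.013, -0.002], [0.999, -0.022, 0.036, -0.523], [-0.036, 0.014, 0.999, -1.151], [0.0, 0.0, 0.0, 1.0]]}
side {'fx': 438.582, 'fy': 438.582, 'cx': 258.422, 'cy': 189.448, 'view': [[-0.991, -0.137, -0.013, 0.53], [0.058, -0.502, 0.863, -0.074], [-0.124, 0.854, 0.506, -1.377], [0.0, 0.0, 0.0, 1.0]]}
```

View pics/t0.png

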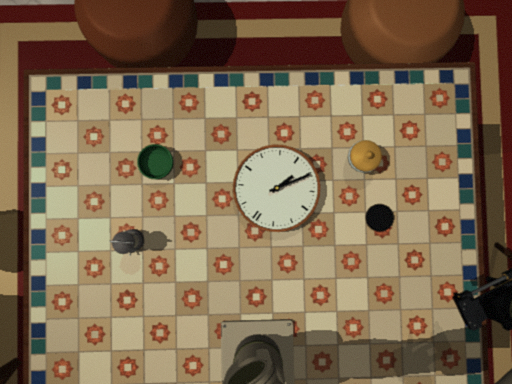

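View pics/s0.png

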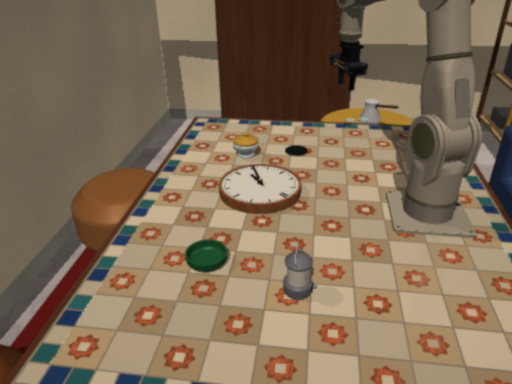

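The top view shows the clock at about px (277,188), its hands pointing right and slightly up, with the double bar near (257,215). The bowl, coaster, ashtray and lantern are clear of it. I'll measure this precisely on an enlarged crop.

```bash
python3 - <<'E'
from h import *
im=cv2.imread('pics/t0.png');P=r.camera_params('top')
g=cv2.cvtColor(im,cv2.COLOR_BGR2HSV)
# pale dial component around the clock
m=((g[...,1]<45)&(g[...,2]>150)).astype('uint8');m[:, :225]=0;m[:,330:]=0;m[:135]=0;m[240:]=0
n,l,st,c=cv2.connectedComponentsWithStats(m);i=1+st[1:,4].argmax()
cn=max(cv2.findContours((l==i).astype('uint8'),0,2)[0],key=cv2.contourArea)
h=cv2.convexHull(cn)
w=np.array([onz(P,u,v,.034)[:2] for u,v in h[:,0]]).astype('float32')
(cx,cy),R=cv2.minEnclosingCircle(w);e=cv2.fitEllipse(w);print('dial',cx,cy,R,e)
C=np.array(e[0])
# rectified picture: world metric, 2px/mm scale; up = +x, left=+y, for heights of dial and hand
k=2
for z,f in((.032,'rd'),(.044,'rh')):
    S=600;pts=[(C[0]+a,C[1]+b) for a,b in((.15,.15),(.15,-.15),(-.15,-.15),(-.15,.15))]
    src=np.float32([proj(P,(*p,z)) for p in pts]);dst=np.float32([(0,0),(S,0),(S,S),(0,S)])
    o=cv2.warpPerspective(im,cv2.getPerspectiveTransform(src,dst),(S,S),flags=cv2.INTER_CUBIC)
    cv2.imwrite(f'pics/{f}.png',o)
    gr=cv2.cvtColor(o,cv2.COLOR_BGR2GRAY)
    t=np.arange(0,360,1.)  # angle clockwise from +x (up)
    for rr in ((.113,) if f=='rd' else (.05,.08,.10)):
        x=300+2000*rr*np.sin(np.radians(t));y=300-2000*rr*np.cos(np.radians(t))
        v=cv2.remap(gr,x.astype('float32')[None],y.astype('float32')[None],1)[0].astype(float)
        d=np.clip(np.median(v)-v-15,0,None)
        idx=np.where(d>0)[0];grp=np.split(idx,np.where(np.diff(idx)>2)[0]+1)
        print(f,rr,[(round(float((t[q]*d[q]).sum()/d[q].sum()),1),int(d[q].sum())) for q in grp if len(q)])
E
```

```text
dial 0.5395638346672058 -0.07273026555776596 0.12944157421588898 ((0.539431631565094, -0.07338077574968338), (0.2562583088874817, 0.2579398453235626), 91.96894836425781)
rd 0.113 [(6.5, 214), (36.6, 465), (68.5, 803), (96.4, 242), (126.7, 434), (157.0, 218), (187.1, 242), (216.9, 772), (246.9, 235), (276.7, 246), (306.8, 454), (336.3, 217)]
rh 0.05 [(61.5, 3920)]
rh 0.08 [(69.7, 1146)]
rh 0.1 [(36.3, 436), (69.2, 852), (127.0, 497), (217.0, 829), (305.9, 426)]
```

View pics/rd.png

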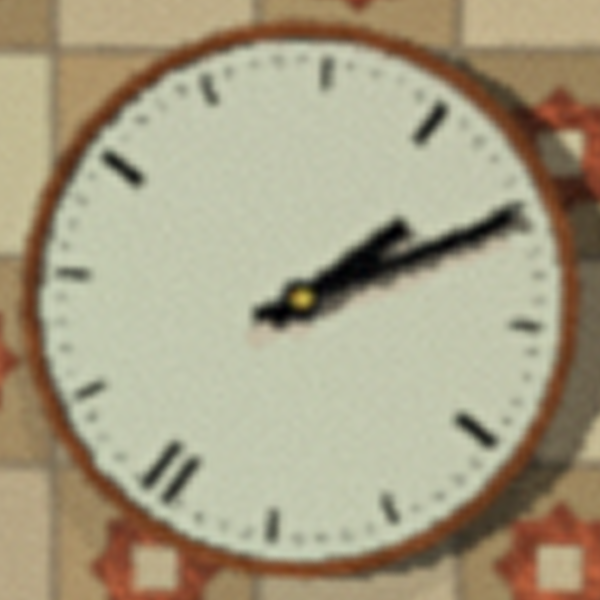

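Reading the rectified view: the double bar is at bearing 216.8° (clockwise from +x), 3 o'clock at 306.8°, and the minute hand at 69.4°, which is about 6:35. The hand needs 237° clockwise. I'll plan moves at 92 mm radius with the fingers shut and the tip at z = 0.038.

```bash
cat >> h.py <<'E'
from scipy.spatial.transform import Rotation as Ro
C=np.array([.5394,-.0734])
def arc(b,rr=.092,z=.038):
    b=np.radians(b); return np.array([C[0]+rr*np.cos(b),C[1]-rr*np.sin(b),z])
def rows(ps,s=None,p0=None):
    s=s or r.read_state(); R=Ro.from_quat(s['eef_rot']); p0=s['ee_pos'] if p0 is None else p0
    return [np.round(R.inv().apply(p-np.array(p0))*100,1).tolist() for p in ps]
E
python3 - <<'E'
from h import *
s=r.read_state();R=Ro.from_quat(s['eef_rot']).as_matrix()
d=np.degrees(np.arctan2(R[1,0],R[0,0]));print('toolx',d,'turn z',-np.radians(53.2-d))
print(rows([arc(48,z=.222),arc(48,z=.12)]))
P=r.camera_params('top')
for n,u,v,z in(('bowl',366,156,.09),('coaster',379,218,.007),('ashtray',156,162,.03),('lantern',127,241,.06)):print(n,onz(P,u,v,z).round(3))
E
```

```text
toolx 23.823162454162432 turn z -0.5127225389983562
[[49.3, -25.2, 0.0], [49.3, -25.2, 10.2]]
bowl [ 0.627 -0.345  0.09 ]
coaster [ 0.435 -0.408  0.007]
ashtray [0.63  0.308 0.03 ]
lantern [0.384 0.391 0.06 ]
```

carry_out(
  steps=[
    [[3,-1.5,0,0,0,0],[6,-3,0,0,0,-0.05],[9,-4.6,0,0,0,-0.1],[12,-6.1,0,0,0,-0.15],[15,-7.7,0,0,0,-0.2],[18,-9.2,0,0,0,-0.25],[21,-10.7,0,0,0,-0.3],[24,-12.3,0,0,0,-0.35],[27,-13.8,0,0,0,-0.4],[30,-15.3,0,0,0,-0.45],[33,-16.9,0,0,0,-0.51],[36,-18.4,0,0,0,-0.513],[39,-19.9,0,0,0,-0.513],[42,-21.5,0,0,0,-0.513],[45,-23,0,0,0,-0.513],[47.5,-24.3,0,0,0,-0.513],[49.3,-25.2,0,0,0,-0.513],[49.3,-25.2,5,0,0,-0.513],[49.3,-25.2,10.2,0,0,-0.513],[49.3,-25.2,10.2,0,0,-0.513]],
  ],
  hand=1,
  squeeze=5,
)

```text
time: 1.77
ee_pos: [0.5993, -0.1413, 0.1151]
eef_rot: [0.894, 0.448, -0.002, -0.002]
ft_force: [-0.5, -1.6, -0.5]
width: 0.0004
grip_force: 0.0
```

```bash
python3 - <<'E'
from h import *
s=r.read_state();print(s['time'],s['ee_pos'],Ro.from_quat(s['eef_rot']).as_matrix().round(3).tolist(),s['width'],arc(48))
print(rows([arc(48)]))
im=snap('wrist','w0.png')
E
```

```text
1.7667 [ 0.59925103 -0.14125785  0.11510696] [[0.598, 0.801, -0.006], [0.801, -0.598, 0.001], [-0.003, -0.006, -1.0]] 0.0003579181270643064 [ 0.60096002 -0.14176932  0.038     ]
[[0.1, 0.2, 7.7]]
```

View pics/w0.png

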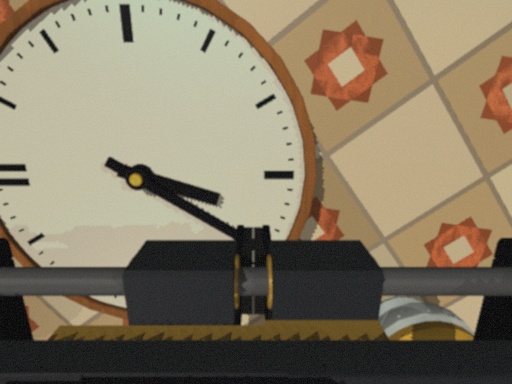

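The wrist view shows the hub at (137,180), 6 o'clock on the right at (278,175), and the minute hand running to the lower right towards the fingertip at (253,235). I'll check my world estimates by projecting them into this view.

```bash
python3 - <<'E'
from h import *
P=r.camera_params('wrist');s=r.read_state()
for n,p in(('hub',(*C,.049)),('six',arc(36.8,.122,.032)),('three',arc(306.8,.122,.032)),('tip start',arc(48,.092,.044)),('hand92',arc(69.4,.092,.044)),('hourtip',arc(55,.064,.038)),('tcp',s['ee_pos'])):print(n,np.round(proj(P,p),0))
print('hub by wrist',onz(P,137,180,.049),s['ee_pos'])
E
```

```text
hub [137. 180.]
six [296. 175.]
three [127.   3.]
tip start [257. 201.]
hand92 [241. 238.]
hourtip [220. 201.]
tcp [252. 242.]
hub by wrist [ 0.53949414 -0.07311545  0.049     ] [ 0.59787072 -0.14138436  0.11280329]
```

The projections agree within 1 mm. I'll descend part way, settle, and check the offset between commanded and measured height.

carry_out(
  steps=[
    [[0,0,2,0,0,0],[0,0,4,0,0,0],[0,0,5,0,0,0],[0,0,5,0,0,0],[0,0,5,0,0,0],[0,0,5,0,0,0]],
  ],
)

```text
time: 2.32
ee_pos: [0.6026, -0.1422, 0.0722]
eef_rot: [0.894, 0.448, 0.001, 0.001]
ft_force: [-0.1, 0.0, 0.6]
width: 0.0004
grip_force: 0.0
```

```bash
python3 - <<'E'
from h import *
s=r.read_state();print(s['time'],s['ee_pos'],np.abs(s['joint_vel']).max(),Ro.from_quat(s['eef_rot']).as_matrix().round(3).tolist())
print(rows([arc(48)]), s['ft_force'])
E
```

```text
2.3167 [ 0.60256102 -0.14224577  0.07216047] 0.006291713766011979 [[0.599, 0.801, 0.002], [0.801, -0.599, -0.0], [0.001, 0.002, -1.0]]
[[-0.1, -0.2, 3.4]] [-0.13776748  0.01476585  0.64493673]
```

carry_out(
  steps=[
    [[-0.1,-0.1,1,0,0,0],[-0.1,-0.1,1.8,0,0,0],[-0.1,-0.2,2.4,0,0,0],[-0.1,-0.2,2.8,0,0,0],[-0.1,-0.2,3.1,0,0,0],[-0.1,-0.2,3.3,0,0,0],[-0.1,-0.2,3.3,0,0,0],[-0.1,-0.2,3.3,0,0,0]],
  ],
)

```text
time: 2.98
ee_pos: [0.5996, -0.1417, 0.0376]
eef_rot: [0.894, 0.448, 0.0, 0.0]
ft_force: [0.0, -0.1, 0.2]
width: 0.0005
grip_force: 0.0
```

```bash
python3 - <<'E'
from h import *
s=r.read_state();print(s['time'],s['ee_pos'],arc(48),s['ft_force'])
# arc plan relative to start, one orientation for all; 3.5 deg/row
q=rows([arc(b) for b in np.arange(51,286,3.5)],p0=arc(48))
q=np.array(q)
for i in range(0,len(q),17):
    b=q[i-1] if i else 0*q[0]
    print((q[i:i+17]-b)[:,:2].round(1).tolist())
E
```

```text
2.9833 [ 0.59961993 -0.14169065  0.03763636] [ 0.60096002 -0.14176932  0.038     ] [ 0.03131781 -0.13955342  0.24025551]
[[-0.5, -0.1], [-1.0, -0.3], [-1.5, -0.4], [-2.1, -0.7], [-2.6, -0.9], [-3.0, -1.2], [-3.5, -1.5], [-4.0, -1.8], [-4.4, -2.2], [-4.8, -2.6], [-5.2, -3.0], [-5.5, -3.5], [-5.9, -3.9], [-6.2, -4.4], [-6.4, -4.9], [-6.7, -5.4], [-6.9, -5.9]]
[[-0.1, -0.5], [-0.3, -1.1], [-0.4, -1.6], [-0.5, -2.2], [-0.5, -2.8], [-0.5, -3.3], [-0.5, -3.9], [-0.4, -4.4], [-0.3, -5.0], [-0.2, -5.5], [0.0, -6.1], [0.2, -6.6], [0.4, -7.1], [0.7, -7.6], [0.9, -8.1], [1.3, -8.6], [1.6, -9.0]]
[[0.4, -0.4], [0.8, -0.8], [1.2, -1.2], [1.6, -1.5], [2.1, -1.9], [2.6, -2.1], [3.1, -2.4], [3.6, -2.6], [4.1, -2.8], [4.7, -3.0], [5.2, -3.1], [5.8, -3.2], [6.3, -3.3], [6.9, -3.3], [7.4, -3.3], [8.0, -3.3], [8.6, -3.2]]
[[0.5, 0.1], [1.1, 0.2], [1.6, 0.4], [2.1, 0.6], [2.6, 0.9], [3.1, 1.1], [3.6, 1.4], [4.1, 1.7], [4.5, 2.1], [4.9, 2.5], [5.3, 2.9], [5.7, 3.3], [6.0, 3.8], [6.3, 4.2], [6.6, 4.7], [6.8, 5.2], [7.1, 5.7]]
```

carry_out(
  steps=[
    [[-0.2,-0.1,-0.1,0,0,0],[-0.5,-0.2,-0.1,0,0,0],[-1.0,-0.3,-0.1,0,0,0],[-1.5,-0.4,-0.1,0,0,0],[-2.1,-0.7,-0.1,0,0,0],[-2.6,-0.9,-0.1,0,0,0],[-3.0,-1.2,-0.1,0,0,0],[-3.5,-1.5,-0.1,0,0,0],[-4.0,-1.8,-0.1,0,0,0],[-4.4,-2.2,-0.1,0,0,0],[-4.8,-2.6,-0.1,0,0,0],[-5.2,-3.0,-0.1,0,0,0],[-5.5,-3.5,-0.1,0,0,0],[-5.9,-3.9,-0.1,0,0,0],[-6.2,-4.4,-0.1,0,0,0],[-6.4,-4.9,-0.1,0,0,0],[-6.7,-5.4,-0.1,0,0,0],[-6.9,-5.9,-0.1,0,0,0],[-6.9,-5.9,-0.1,0,0,0]],
  ],
)

```text
time: 4.57
ee_pos: [0.5098, -0.1615, 0.0385]
eef_rot: [0.894, 0.448, -0.0, -0.0]
ft_force: [0.5, -0.2, 0.0]
width: 0.0001
grip_force: 0.0
```

```bash
cat > look.py <<'E'
import sys
from h import *
s=r.read_state();p=np.array(s['ee_pos']);d=p[:2]-C
print(s['time'],p,'bearing',np.degrees(np.arctan2(-d[1],d[0]))%360,'r',np.hypot(*d),s['ft_force'])
im=snap('top',sys.argv[1]+'.png')[:,:,::-1].copy();P=r.camera_params('top');o=[]
for z in(.032,.044):
    S=600;pts=[(C[0]+a,C[1]+b) for a,b in((.15,.15),(.15,-.15),(-.15,-.15),(-.15,.15))]
    M=cv2.getPerspectiveTransform(np.float32([proj(P,(*q,z)) for q in pts]),np.float32([(0,0),(S,0),(S,S),(0,S)]))
    o.append(cv2.warpPerspective(im,M,(S,S),flags=cv2.INTER_CUBIC))
cv2.imwrite('pics/'+sys.argv[1]+'_r.png',o[1])
t=np.arange(0,360,1.)
for j,rr in((0,.113),(1,.08),(1,.10)):
    g=cv2.cvtColor(o[j],cv2.COLOR_BGR2GRAY);x=300+2000*rr*np.sin(np.radians(t));y=300-2000*rr*np.cos(np.radians(t))
    v=cv2.remap(g,x.astype('float32')[None],y.astype('float32')[None],1)[0].astype(float);e=np.clip(np.median(v)-v-15,0,None)
    i=np.where(e>0)[0];print(rr,[(round(float((t[k]*e[k]).sum()/e[k].sum()),1),int(e[k].sum())) for k in np.split(i,np.where(np.diff(i)>2)[0]+1) if len(k)])
E
python3 look.py a1
```

```text
4.5667 [ 0.50982044 -0.16145157  0.03847859] bearing 108.56897674731319 r 0.09288718335464803 [ 0.49969997 -0.24036954  0.03960983]
0.113 [(6.5, 213), (36.6, 476), (118.2, 10370), (187.1, 231), (217.0, 766), (246.9, 235), (276.7, 239), (306.8, 462), (336.3, 211)]
0.08 [(130.3, 12571)]
0.1 [(36.2, 446), (119.5, 13340), (217.1, 842), (305.9, 437)]
```

View pics/a1_r.png

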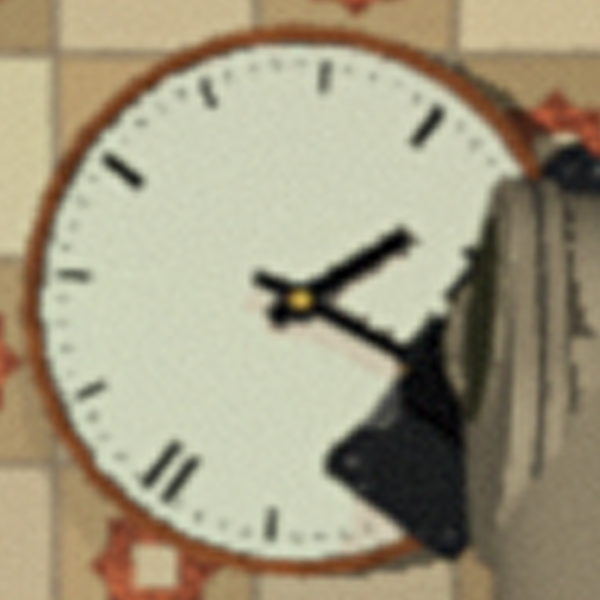

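The hand is now at about 118° bearing with the finger behind it, and the dial marks haven't moved. I'll continue round.

carry_out(
  steps=[
    [[-0.1,-0.4,0,0,0,0],[-0.3,-1.0,0,0,0,0],[-0.4,-1.6,0,0,0,0],[-0.5,-2.2,0,0,0,0],[-0.5,-2.8,0,0,0,0],[-0.5,-3.3,0,0,0,0],[-0.5,-3.9,0,0,0,0],[-0.4,-4.4,0,0,0,0],[-0.3,-5.0,0,0,0,0],[-0.2,-5.5,0,0,0,0],[0.0,-6.1,0,0,0,0],[0.2,-6.6,0,0,0,0],[0.4,-7.1,0,0,0,0],[0.7,-7.6,0,0,0,0],[0.9,-8.1,0,0,0,0],[1.3,-8.6,0,0,0,0],[1.6,-9.0,0,0,0,0],[1.6,-9.0,0,0,0,0]],
  ],
)

```text
time: 6.12
ee_pos: [0.4481, -0.0937, 0.0385]
eef_rot: [0.894, 0.448, -0.0, -0.0]
ft_force: [-0.6, -0.1, -0.2]
width: 0.0005
grip_force: 0.0
```

```bash
python3 look.py a2; python3 - <<'E'
from h import *
q=rows([arc(b) for b in np.arange(169.5,230,3.5)]);print(q)
E
```

```text
6.1167 [ 0.44814176 -0.09371903  0.03852519] bearing 167.4476086740677 r 0.09349293420404514 [-0.58294715 -0.07830237 -0.16083009]
0.113 [(6.5, 218), (36.6, 478), (66.2, 238), (143.7, 9114), (217.0, 786), (246.9, 243), (276.7, 253), (306.8, 473), (336.3, 216)]
0.08 [(133.3, 10148)]
0.1 [(36.2, 451), (143.9, 9361), (217.2, 839), (305.9, 437)]
[[0.4, -0.2, 0.1], [0.8, -0.6, 0.1], [1.2, -1.0, 0.1], [1.6, -1.3, 0.1], [2.1, -1.6, 0.1], [2.6, -1.9, 0.1], [3.1, -2.2, 0.1], [3.6, -2.4, 0.1], [4.1, -2.6, 0.1], [4.6, -2.8, 0.1], [5.2, -2.9, 0.1], [5.7, -3.0, 0.1], [6.3, -3.1, 0.1], [6.9, -3.1, 0.1], [7.4, -3.1, 0.1], [8.0, -3.1, 0.1], [8.5, -3.0, 0.1], [9.1, -2.9, 0.1]]
```

carry_out(
  steps=[
    [[0.4,-0.3,0,0,0,0],[0.8,-0.7,0,0,0,0],[1.2,-1.0,0,0,0,0],[1.6,-1.3,0,0,0,0],[2.1,-1.6,0,0,0,0],[2.6,-1.9,0,0,0,0],[3.1,-2.2,0,0,0,0],[3.6,-2.4,0,0,0,0],[4.1,-2.6,0,0,0,0],[4.6,-2.8,0,0,0,0],[5.2,-2.9,0,0,0,0],[5.7,-3.0,0,0,0,0],[6.3,-3.1,0,0,0,0],[6.9,-3.1,0,0,0,0],[7.4,-3.1,0,0,0,0],[8.0,-3.1,0,0,0,0],[8.5,-3.0,0,0,0,0],[8.5,-3.0,0,0,0,0]],
  ],
)

```text
time: 7.67
ee_pos: [0.4761, -0.0079, 0.0386]
eef_rot: [0.894, 0.448, 0.0, -0.0]
ft_force: [-0.0, 0.2, 0.0]
width: 0.0004
grip_force: 0.0
```

```bash
python3 look.py a3; python3 - <<'E'
from h import *
q=rows([arc(b) for b in np.arange(229,288,3.5)]);print(q)
snap('wrist','w3.png')
E
```

```text
7.6667 [ 0.47605685 -0.00789481  0.03862537] bearing 225.96131788506585 r 0.09112235423230666 [-0.02691854  0.17815592  0.04708066]
0.113 [(6.4, 36), (36.6, 215), (66.4, 57), (97.7, 214), (137.6, 1552), (172.5, 121), (194.0, 1007), (257.8, 1062), (276.7, 58), (306.9, 213), (336.3, 43)]
0.08 [(125.5, 1434), (175.4, 182), (195.5, 473), (260.4, 497)]
0.1 [(36.2, 181), (129.0, 1695), (173.7, 123), (196.1, 1096), (259.7, 395), (306.0, 151)]
[[0.6, 0.0, 0.1], [1.1, 0.1, 0.1], [1.6, 0.3, 0.1], [2.2, 0.5, 0.1], [2.7, 0.7, 0.1], [3.2, 1.0, 0.1], [3.6, 1.3, 0.1], [4.1, 1.6, 0.1], [4.5, 2.0, 0.1], [5.0, 2.4, 0.1], [5.4, 2.8, 0.1], [5.7, 3.2, 0.1], [6.1, 3.6, 0.1], [6.4, 4.1, 0.1], [6.7, 4.6, 0.1], [6.9, 5.1, 0.1], [7.1, 5.6, 0.1]]
```

View pics/a3_r.png

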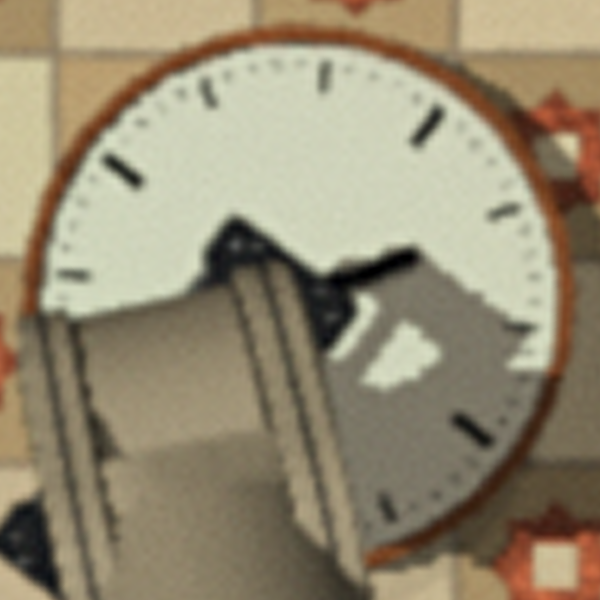

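The hour hand has followed to about 70°, and the minute hand is hidden under the gripper. I'll continue and stop short of the target.

carry_out(
  steps=[
    [[0.6,0.0,0,0,0,0],[1.1,0.1,0,0,0,0],[1.6,0.3,0,0,0,0],[2.2,0.5,0,0,0,0],[2.7,0.7,0,0,0,0],[3.2,1.0,0,0,0,0],[3.6,1.3,0,0,0,0],[4.1,1.6,0,0,0,0],[4.5,2.0,0,0,0,0],[5.0,2.4,0,0,0,0],[5.4,2.8,0,0,0,0],[5.7,3.2,0,0,0,0],[6.0,3.5,0,0,0,0],[6.2,3.8,0,0,0,0],[6.4,4.1,0,0,0,0],[6.5,4.3,0,0,0,0],[6.5,4.3,0,0,0,0],[6.5,4.3,0,0,0,0]],
  ],
)

```text
time: 9.27
ee_pos: [0.5487, 0.0174, 0.0385]
eef_rot: [0.894, 0.448, 0.0, 0.0]
ft_force: [-0.7, -0.3, -0.4]
width: 0.0007
grip_force: 0.0
```

```bash
python3 look.py a4; python3 - <<'E'
from h import *
snap('wrist','w4.png');P=r.camera_params('wrist')
print([np.round(proj(P,p)).tolist() for p in((*C,.049),arc(306.8,.122,.032),arc(306.8,.112,.046),arc(300,.112,.046),arc(290,.112,.046))])
E
```

```text
9.2667 [0.54868424 0.01739878 0.03854462] bearing 275.8382464511459 r 0.09127220264173626 [-0.67289975 -0.32669763 -0.39145179]
0.113 [(6.2, 13), (36.5, 182), (66.2, 35), (94.4, 527), (126.7, 163), (157.0, 25), (176.4, 1245), (323.7, 108), (332.3, 97), (339.9, 150)]
0.08 [(0.1, 15), (179.0, 897), (315.2, 41), (328.0, 67), (348.7, 1464)]
0.1 [(19.2, 4), (36.1, 158), (55.2, 25), (93.3, 247), (127.0, 172), (178.4, 1251), (321.0, 76), (330.5, 100), (341.9, 611)]
[[329.0, 365.0], [337.0, 165.0], [343.0, 190.0], [317.0, 191.0], [280.0, 199.0]]
```

View pics/a4_r.png

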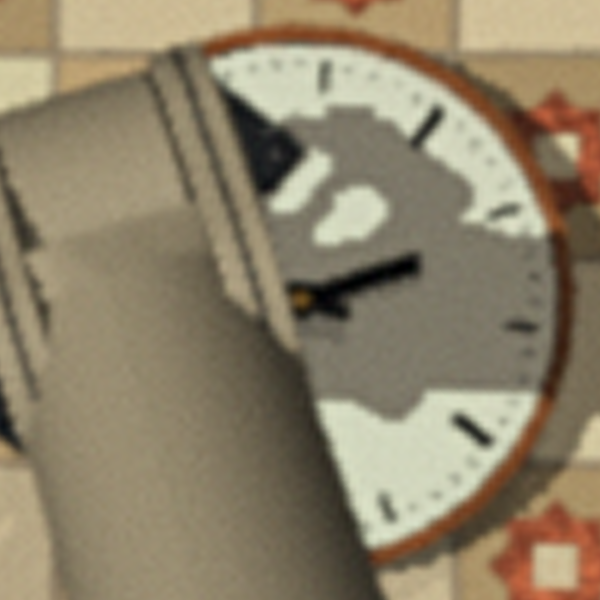

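View pics/w4.png

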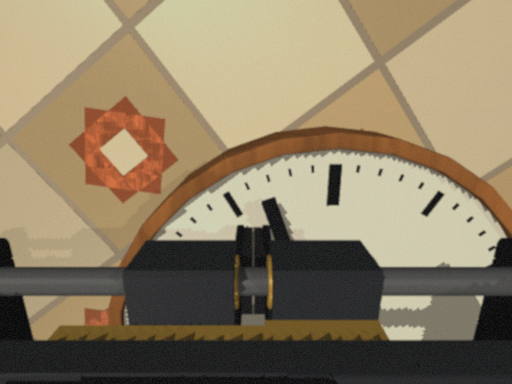

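The wrist view shows the minute-hand tip at (269,200), about 287° bearing, just past the 2 o'clock mark at (232,204). The 3 o'clock bar is at (335,185). I'll push another 15° or so, then check and trim.

```bash
python3 - <<'E'
from h import *
print(rows([arc(b) for b in np.arange(278,293,2)]))
E
```

```text
[[0.2, 0.3, 0.1], [0.4, 0.6, 0.1], [0.5, 0.8, 0.1], [0.7, 1.1, 0.1], [0.8, 1.4, 0.1], [0.9, 1.7, 0.1], [1.0, 2.0, 0.1], [1.1, 2.4, 0.1]]
```

carry_out(
  steps=[
    [[0.2,0.3,0,0,0,0],[0.4,0.6,0,0,0,0],[0.5,0.8,0,0,0,0],[0.7,1.1,0,0,0,0],[0.8,1.4,0,0,0,0],[0.9,1.7,0,0,0,0],[1.0,2.0,0,0,0,0],[1.0,2.2,0,0,0,0],[1.0,2.2,0,0,0,0],[1.0,2.2,0,0,0,0]],
  ],
)

```text
time: 10.2
ee_pos: [0.5724, 0.0122, 0.0386]
eef_rot: [0.894, 0.448, 0.0, 0.0]
ft_force: [0.2, 0.4, -0.8]
width: 0.0008
grip_force: 0.0
```

```bash
python3 - <<'E'
from h import *
s=r.read_state();P=r.camera_params('wrist');im=snap('wrist','w5.png')
p=np.array(s['ee_pos']);d=p[:2]-C;print(s['time'],p,np.degrees(np.arctan2(-d[1],d[0]))%360,np.hypot(*d),s['ft_force'])
g=cv2.cvtColor(im,cv2.COLOR_RGB2GRAY)
# darkness at r on hand-top plane and at the bar ring on the dial plane
for rr,z in((.118,.032),(.108,.046),(.106,.046),(.103,.046),(.100,.046)):
    t=np.arange(285,330,.5);u=np.float32([proj(P,arc(b,rr,z)) for b in t])
    v=cv2.remap(g,u[:,0][None],u[:,1][None],1)[0].astype(int);i=np.where(v<80)[0]
    print(rr,[(t[k[0]],t[k[-1]]) for k in np.split(i,np.where(np.diff(i)>1)[0]+1) if len(k)])
cv2.imwrite('pics/w5c.png',cv2.resize(im[140:260,180:400,::-1],None,fx=3,fy=3))
E
```

```text
10.2 [0.57236421 0.01222072 0.03855284] 291.05684142390817 0.09174719172940211 [ 0.24425369  0.37656359 -0.81453201]
0.118 [(np.float64(305.0), np.float64(307.5))]
0.108 [(np.float64(299.0), np.float64(302.5)), (np.float64(303.5), np.float64(306.5))]
0.106 [(np.float64(289.0), np.float64(290.0)), (np.float64(299.0), np.float64(302.5)), (np.float64(303.5), np.float64(306.5))]
0.103 [(np.float64(288.0), np.float64(292.5)), (np.float64(293.5), np.float64(294.5)), (np.float64(296.0), np.float64(297.5)), (np.float64(298.5), np.float64(302.5))]
0.1 [(np.float64(285.0), np.float64(285.0)), (np.float64(287.0), np.float64(302.5))]
```

View pics/w5c.png

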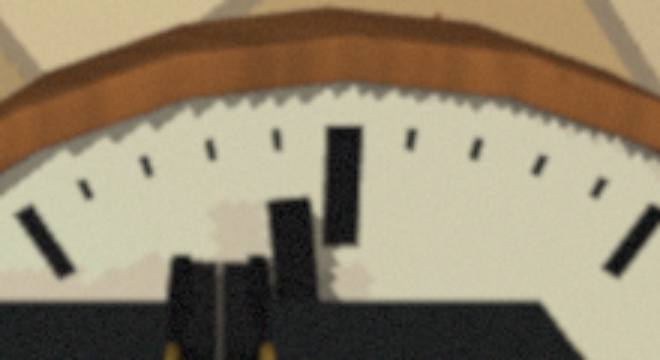

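The hand's centre is at 300.8° and the 3 o'clock bar at 306.3° in the same view. It needs about 5.6° more, roughly 9 mm along tool y.

carry_out(
  steps=[
    [[0,0.2,0,0,0,0],[0.1,0.35,0,0,0,0],[0.1,0.5,0,0,0,0],[0.1,0.6,0,0,0,0],[0.2,0.7,0,0,0,0],[0.2,0.8,0,0,0,0],[0.2,0.85,0,0,0,0],[0.2,0.88,0,0,0,0],[0.2,0.88,0,0,0,0],[0.2,0.88,0,0,0,0]],
  ],
)

```text
time: 11.08
ee_pos: [0.5805, 0.0085, 0.0386]
eef_rot: [0.894, 0.448, 0.0, 0.0]
ft_force: [0.1, 0.0, -0.7]
width: 0.0007
grip_force: 0.0
```

```bash
cat > w.py <<'E'
import sys
from h import *
s=r.read_state();P=r.camera_params('wrist');im=snap('wrist',sys.argv[1]+'.png')
p=np.array(s['ee_pos']);d=p[:2]-C;print(s['time'],p,np.degrees(np.arctan2(-d[1],d[0]))%360,np.hypot(*d),s['ft_force'])
g=cv2.cvtColor(im,cv2.COLOR_RGB2GRAY)
for rr,z in((.121,.032),(.119,.032),(.117,.032),(.110,.046),(.108,.046),(.106,.046)):
    t=np.arange(285,330,.25);u=np.float32([proj(P,arc(b,rr,z)) for b in t])
    v=cv2.remap(g,u[:,0][None],u[:,1][None],1)[0].astype(int);i=np.where(v<80)[0]
    print(rr,[(float(t[k[0]]),float(t[k[-1]])) for k in np.split(i,np.where(np.diff(i)>1)[0]+1) if len(k)])
E
python3 w.py w6
```

```text
11.0833 [0.58050525 0.00854613 0.03856492] 296.6389444334455 0.091677750479943 [ 0.09939541  0.03280526 -0.7073703 ]
0.121 [(288.25, 288.25), (294.25, 294.25), (300.25, 300.25), (305.0, 307.5), (312.25, 312.25), (318.25, 318.25), (324.25, 324.25)]
0.119 [(304.75, 307.5)]
0.117 [(304.75, 307.5)]
0.11 [(303.5, 307.25)]
0.108 [(303.5, 307.25)]
0.106 [(293.75, 295.0), (303.25, 307.25)]
```

The hand is at 305.35° and the bar at 306.2°, so it's about 0.15 min short, which is good. I'll back off, lift and move clear.

carry_out(
  steps=[
    [[0,-0.4,0,0,0,0],[0,-1,0,0,0,0],[0,-1.7,0,0,0,0],[0,-2,0,0,0,0],[0,-2,-1,0,0,0],[0,-2,-3,0,0,0],[0,-2,-6,0,0,0],[0,-2,-9,0,0,0],[0,-2,-12,0,0,0],[0,-2,-15,0,0,0],[0,-2,-17,0,0,0],[-3,-1,-18,0,0,0],[-7,0,-18,0,0,0],[-11,1,-18,0,0,0],[-15,2,-18,0,0,0],[-19,3,-18,0,0,0],[-23,4,-18,0,0,0],[-27,4,-18,0,0,0],[-31,4,-18,0,0,0],[-35,4,-18,0,0,0]],
  ],
)

```text
time: 12.8
ee_pos: [0.4016, -0.297, 0.2196]
eef_rot: [0.894, 0.448, 0.0, 0.001]
ft_force: [0.6, 0.2, -0.2]
width: 0.0006
grip_force: 0.0
```

carry_out(
  steps=[
    [[-3,0,0,0,0,0],[-6,0,0,0,0,0],[-9,0,0,0,0,0],[-12,0,0,0,0,0],[-14,0,0,0,0,0],[-15,0,0,0,0,0],[-15,0,0,0,0,0],[-15,0,0,0,0,0]],
  ],
)

```text
time: 13.47
ee_pos: [0.3139, -0.4151, 0.2189]
eef_rot: [0.894, 0.448, 0.0, 0.0]
ft_force: [0.4, 0.2, 0.0]
width: 0.0002
grip_force: 0.0
```

```bash
python3 look.py a7
```

```text
13.4667 [ 0.31390456 -0.4151058   0.21894152] bearing 123.42126186399267 r 0.40940328213445165 [0.39631504 0.22234603 0.0040255 ]
0.113 [(6.5, 211), (36.6, 463), (66.2, 245), (96.3, 247), (126.7, 437), (157.0, 215), (187.1, 233), (216.9, 761), (246.9, 236), (276.7, 248), (306.6, 509), (336.4, 220)]
0.08 [(306.5, 972)]
0.1 [(36.2, 440), (127.0, 519), (217.1, 841), (306.6, 853)]
```

View pics/a7.png

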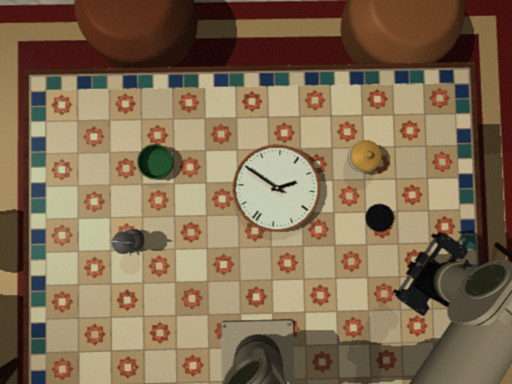

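The minute hand is at 306.5° against a target of 306.8°, and the hour hand is just past 7. The clock and the other things haven't moved, and the arm is clear.

```bash
python3 -c "
from bench import r
print(r.close_job())"
```

```text
the job is handed in; nothing more can be done
None
```

The clock now reads a quarter past seven: in the final top view the minute hand is within about half a degree (0.1 minute) of the 3 o'clock mark. The clock and the things around it look unmoved, and I handed the job in at about 13.5 s.

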